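Find and mark the tight spot of a guide rail

TASK

The bench guide rail has a tight spot somewhere along its groove that cannot be seen. Slide the grey carriage by its upright tab so that it pushes the black indicator shoe along the rail until the shoe clearly binds, without forcing it; then back the carriage off by about 15 mm so that the shoe stays behind, lodged at the tight spot, and fold the carriage's lock lever down flat. Do not disturb the jar and the dropper bottle standing just behind the rail or the eraser in front of it, and let go of everything at the end.

Things in the scene. Friction and masses are not known exactly. Their poses are not given: they have to be found in the camera images.
- guide_rail: Aluminium guide rail on a base plate fixed to the table, 72 x 400 x 32 mm high; origin: centre of its underside. It runs along its own y; +y is the working direction. A 14 mm wide groove in its top guides the shoe. The hidden, springy tight spot (1.5 N per mm driven in) stops the shoe's leading face somewhere between own y +0.010 and +0.120. Over 18 N on it damages the rail.
- carriage: Grey carriage astride the rail, 58 mm (own x) x 70 mm (own y, along the rail), flat top 49 mm above the table; carries the grip tab and lock lever. Axes parallel to the rail's; origin at table height below its middle. Drag about 2 N alone, about 4.5 N when pushing the shoe, more once the shoe binds. It meets only the shoe, not the tight spot.
- grip_tab (a point): Point in the upright grip tab's centre line, 78 mm above the table. The tab is 14 mm thick along the rail, 30 mm wide across it, rises from the carriage's top to 91 mm above the table, and stands 10 mm off the carriage's middle to own +x. Pinch it with the fingers closing along the rail.
- carriage_nose (a point): Middle of the leading (+y) face of the carriage, which pushes the shoe.
- shoe: Black indicator shoe with a small steel fin, 30 mm across the rail, 16 mm along it, top 46 mm above the table, riding in the groove ahead (+y) of the carriage. Origin at table height below its middle, axes as the rail's. Drag about 2.5 N; bound once it presses the tight spot with 2.5 N or more (7 N on the carriage). It stays lodged there when the carriage is withdrawn.
- shoe_heel (a point): Middle of the trailing (-y) face of the shoe, which the carriage nose meets. Its distance ahead of carriage_nose along the rail is the gap; 0 when they touch.
- lock_lever (a joint): Angle of the lock lever, rad: 0 raised (46 degrees above level), 0.8 flat. A steel strip with a black pad at its end, 57 mm long, pointing to the carriage's own -x; hinged about an axis along the rail, 22 mm to -x of the carriage's middle, 56 mm above the table. Pressed down from above with 2 to 3 N it folds and stays. Flat, strip top is 59 mm, pad top 60 mm above the table.
- lever_pad (a point): Middle of the upper face of the lever's black pad (20 x 16 mm), 47 mm from the hinge. Moves with the lever.
- jar: White jar with a ribbed lid, 47 mm across, 56 mm high, standing behind the rail; origin under its middle. To be left alone.
- dropper_bottle: Small dropper bottle, 33 mm across, 99 mm high, standing behind the rail; origin under its middle. To be left alone.
- eraser: Eraser in its sleeve, 18 x 40 x 13 mm, lying on the robot's side of the rail; origin under its middle. To be left alone.

How it is judged:
By the outcome, as a careful person would: the job done as asked, in the order asked, and still so for the second after the job is handed in, with the robot touching nothing.
It also fails if it takes over 64 s, if anything falls off the work surface, if the arm or the gripper's body presses on something with over 40 N, if the wrist force passes 120 N, or if a joint passes its speed limit or range.

ROBOT

A 6-joint arm with a two-finger parallel gripper is mounted at the origin on a cart in front of the work surface, level with it; the furniture and walls round the work are solid. World frame = base frame: x ahead of the robot, y to its left, z up, the work surface at z = 0. Lengths are in m, angles in rad, forces in N, time in s.
With the tool pointing down it reaches from about 0.3 to 0.775 m from the base axis. Payload 14.6 kg.
Tool frame: the origin (TCP) lies on the centre line of the jaws, within the pads' length; the fingertips stand 19 mm ahead of it and the grasp point (between the pads) is the TCP; z points along the fingers, y is the direction in which the jaws open and shut (so a half turn about z gives the same grasp; the last joint's range is limited). The gripper opens to 94 mm and grips with 3 to 60 N. Pads are 16 mm wide; open, the fingers measure 119 mm over their backs; the gripper's body (75 mm by 177 mm) begins 78 mm behind the grasp point.
Start: joints at [1.076, 0.3, 1.521, -0, 1.321, -0.067], TCP at [0.228, 0.5, 0.224] pointing down, gripper open.
Joint ranges: [-3.03, 3.03], [-0.79, 2.21], [0.23, 2.52], [-1.04, 4.18], [0, 3.07], [-2.55, 2.55]. Speed limits (rad/s): [2.22, 2.22, 2.57, 3.14, 3.14, 3.14].

INTERFACE

Orientations are given as [roll, pitch, yaw] about the fixed x, y, z axes, in that order (R = Rz(yaw) Ry(pitch) Rx(roll)).
In Python, from station import ctrl gives the robot as it stands. The module is installed in compiled form; this text tells all that it offers.
- The arm moves only by the shell command python3 -m creep 'ROWS' [FORCE]. ROWS is a JSON object of lists of equal length, an entry for each row: "translation": the shift along the world's x, y, z in mm, a list of three; "yaw": the turn about the world's z in rad; "gripper": the closure in counts, from 0 (fully open) to 255 (shut). A call has 1 to 5 rows; each row is the pose to reach, as a shift and turn from the pose measured when the call began; what a row does not reach only later rows make up. A row lasts 1/12 s, in which the tool goes at most 41.7 mm and 7.16 degrees, less where a joint would pass 70% of its speed; a pose out of reach is approached as far as the arm can. A call with a gripper value outside its range is refused whole. The fingers move at their own pace and stop on an object; FORCE is the grip in N (left out, the last holds). Time passes only in rows, so rows that repeat a pose let the fingers close. It gives the time, the measured TCP pose, the force and the opening at its end, in the units of the state.
- ctrl.get_obs(): the state, without advancing time (a new reading comes with each control period).
- ctrl.camera(name): name is "side" or "top" or "wrist"; returns a dict with "pixels" (420x560x3 uint8, red, green, blue), "depth" (420x560 float32, m along the optical axis (not along the pixel's ray), 0 where there is no reading), "fx", "fy", "cx", "cy" (pixels), "R" (3x3) and "t" (3): a world point X has camera coordinates R X + t; the wrist camera has in their place "tool_from_camera" (4x4, takes a point from camera to tool coordinates, whose origin is the TCP and whose axes are the flange's). Camera axes: x right, y down, z forward; pixel columns grow to the right and rows downward; lengths in m; the calibration is good to about 2 mm. A picture is of the moment at which its call begins: read the wrist's pose just before it.
- ctrl.hand_in(): hands the job in, once; it reports no verdict.
The state is a dict: "time_s": time; "qpos": joint angles; "joint_vel": joint speeds; "tau": joint torques, N m; "ee_pos": TCP position; "eef_rot": TCP orientation; "force": force on the tool from outside, world axes, zero at the start; "moment": the same for the moment, N m; "grip_width": finger opening in m.
Only numpy, scipy, OpenCV 4.12 (cv2) and the standard library are available. Lean on these libraries where they do the work, as an engineer would, in place of code of your own. Each camera call takes 0.05 s, during which the arm holds its last target. There are 200 camera calls.

## Working session

There is one attempt and no reset: what is moved stays moved. The work goes in short steps, Python scripts to look and compute and a shell command to move; the robot and the scene stay as the last step left them, time stands still between calls to the robot, and variables do not carry over. Pictures are saved under pics/ and viewed, about 8 in all and at most 12, crops included, and the job is handed in when it is done.

```bash
mkdir -p pics; cat > h.py <<'E'
import numpy as np, cv2
from station import ctrl
def snap(n,f):
    c=ctrl.camera(n); cv2.imwrite('pics/'+f,c['pixels'][:,:,::-1]); np.savez('pics/'+f[:-4],**c); return c
def cloud(c):
    d=c['depth']; v,u=np.mgrid[:d.shape[0],:d.shape[1]]
    P=np.stack([(u-c['cx'])/c['fx']*d,(v-c['cy'])/c['fy']*d,d],-1)
    W=(P-c['t'])@c['R']; W[d==0]=np.nan; return W
E
python3 - <<'E'
from h import *
print(ctrl.get_obs())
a=snap('top','top0.png');b=snap('side','side0.png')
for c in(a,b): print(c['R'],c['t'],c['fx'])
W=cloud(a)
m=W[...,2]
print(np.nanmin(W.reshape(-1,3),0),np.nanmax(W.reshape(-1,3),0))
E
```

```text
{'time_s': 0.0, 'qpos': array([ 1.07641559e+00,  3.00453858e-01,  1.52157392e+00,  2.75494187e-05,
        1.32068668e+00, -6.65664825e-02]), 'joint_vel': array([-0.00019735,  0.00204119, -0.00168621,  0.00028821, -0.00149309,
        0.00087185]), 'tau': array([-6.97155301e-04, -5.31798899e+01, -3.52729225e+01,  7.08265649e-02,
        2.44396616e-02, -9.28133227e-05]), 'ee_pos': array([0.2280539, 0.5002334, 0.2238988]), 'eef_rot': array([-3.14047511e+00, -1.01244626e-04,  2.71377150e+00]), 'force': array([-0.13813626,  0.42701675,  1.114116  ]), 'moment': array([ 0.00071352, -0.01211534,  0.01873463]), 'grip_width': 0.09388310978968449}
[[ 0.00710947 -0.99995737  0.00589237]
 [-0.99714072 -0.00753251 -0.07519067]
 [ 0.07523185 -0.00534096 -0.99715177]] [-0.08637006  0.5662829   1.10085236] 419.3225114966204
[[ 0.91068078 -0.41308616  0.00450891]
 [-0.25323023 -0.56682288 -0.78395553]
 [ 0.32639694  0.71279144 -0.62080061]] [-0.54413701  0.15460735  0.83897317] 450.8529297612218
[-0.29454138 -1.04599838 -0.73946516] [1.40950602 1.12518301 0.34962986]
```

View pics/top0.png

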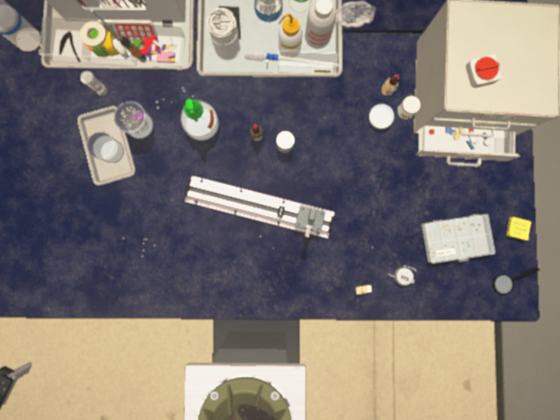

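View pics/side0.png

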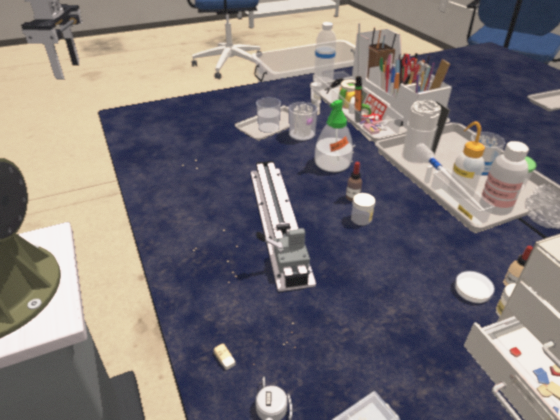

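The top view shows the rail from about (187,190) to (333,225), with the carriage at (311,217), its lever pointing towards the robot, and the shoe at (282,212). The jar (285,141) and dropper bottle (257,132) are behind the rail, and the eraser (364,290) is in front. The side view agrees.

```bash
python3 - <<'E'
from h import *
a=dict(np.load('pics/top0.npz'));W=cloud(a)
r=W[165:250,170:350].reshape(-1,3);rgb=a['pixels'][165:250,170:350].reshape(-1,3)
z=r[:,2]; print('table z',np.nanmedian(z))
for lo,hi in((.003,.04),(.025,.04),(.043,.054),(.07,.1)):
    s=r[(z>lo)&(z<hi)]; 
    (c,sz,an)=cv2.minAreaRect((s[:,:2]*1000).astype(np.float32)); print(lo,hi,len(s),c,sz,an,s.mean(0))
# light pixels of rail on the base
big=cv2.resize(cv2.cvtColor(a['pixels'][170:270,170:350],4),None,fx=4.4,fy=4.4,interpolation=cv2.INTER_CUBIC)
cv2.imwrite('pics/crop.png',big)
for n,(v0,v1,u0,u1) in dict(jar=(128,156,272,298),bot=(120,145,246,268),er=(282,297,352,375)).items():
    q=W[v0:v1,u0:u1].reshape(-1,3);s=q[q[:,2]>.006];print(n,s.min(0),s.max(0))
E
```

```text
table z 0.0014172935051894686
0.003 0.04 4584 (572.5069580078125, -30.598587036132812) (229.48492431640625, 488.6585998535156) 0.40900856256484985 [ 0.57567207 -0.00402911  0.01599338]
0.025 0.04 1423 (570.7672729492188, -29.0908203125) (400.4679870605469, 51.8559684753418) 75.36141967773438 [ 0.57943506 -0.00095614  0.03195396]
0.043 0.054 485 (545.0230102539062, -139.45851135253906) (121.3094711303711, 57.95829391479492) 76.11941528320312 [ 0.53884296 -0.16217865  0.04904086]
0.07 0.1 139 (519.1605224609375, -159.16700744628906) (15.581798553466797, 90.04570770263672) 77.00717163085938 [ 0.52012338 -0.15960501  0.08778794]
jar [ 0.72202674 -0.11904912  0.00655211] [ 0.76668055 -0.07680335  0.06155771]
bot [ 0.75306841 -0.03686783  0.00681479] [ 0.78237572 -0.00501836  0.10244468]
er [ 0.34269999 -0.33426112  0.00600602] [ 0.36412988 -0.29028144  0.02031699]
```

View pics/crop.png

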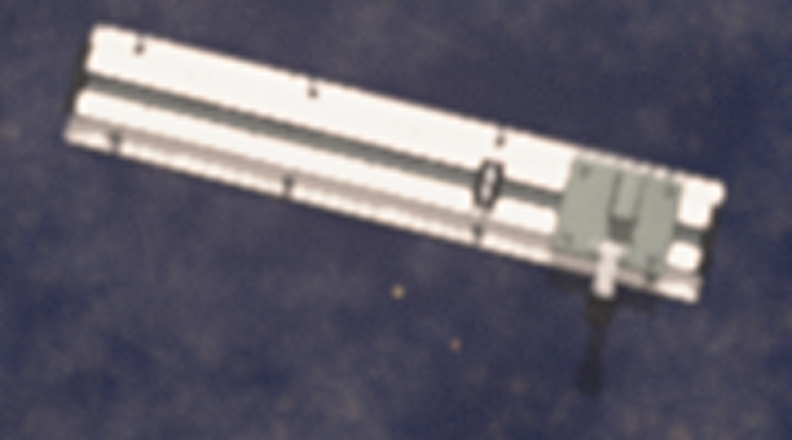

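The crop shows the carriage top at about (615,215), tab (627,200), lever strip (603,270) running down to (590,390), and shoe (487,184). I'll work out positions in the rail frame.

```bash
cat >> h.py <<'E'
YAW=np.deg2rad(-14.4); C=np.array([.5708,-.0291])
EX=np.array([np.cos(YAW),np.sin(YAW)]); EY=np.array([-np.sin(YAW),np.cos(YAW)])
def own(W): d=W[...,:2]-C; return np.stack([d@EX,d@EY,W[...,2]],-1)
def world(x,y): return C+x*EX+y*EY
E
python3 - <<'E'
from h import *
a=dict(np.load('pics/top0.npz'));O=own(cloud(a))[165:265,170:350].reshape(-1,3);O=O[np.isfinite(O).all(1)]
def rep(n,m):
    s=O[m]; print(n,len(s),np.percentile(s,[2,50,98],axis=0).round(4).tolist())
x,y,z=O.T
rep('rail',(z>.026)&(z<.037)&(abs(x)<.05)&(abs(y)<.25))
for e in np.arange(-.2,.21,.05):
    s=O[(z>.026)&(z<.036)&(abs(y-e)<.02)&(abs(x)<.04)]; print(round(e,2),s[:,0].min().round(4),s[:,0].max().round(4))
rep('car',(z>.045)&(z<.054)&(y<-.09)&(abs(x)<.035))
rep('tab',(z>.08)&(z<.1)&(x>-.015)&(y<-.05)&(x<.04))
rep('pad',(z>.075)&(z<.1)&(x<-.03)&(x>-.1))
rep('shoe',(z>.039)&(z<.08)&(abs(x)<.02)&(y>-.09))
E
```

```text
rail 1288 [[-0.0185, -0.1955, 0.0264], [0.0032, 0.0384, 0.0323], [0.0211, 0.1936, 0.0364]]
-0.2 -0.0185 0.0251
-0.15 -0.0262 -0.0259
-0.1 -0.0264 0.0222
-0.05 -0.018 0.0219
-0.0 -0.018 0.0215
0.05 -0.0187 0.0211
0.1 -0.0188 0.021
0.15 -0.0193 0.0206
0.2 -0.0214 0.0202
car 464 [[-0.0249, -0.1725, 0.0458], [0.0013, -0.1331, 0.0491], [0.0305, -0.1054, 0.0532]]
tab 69 [[-0.0015, -0.1457, 0.0817], [0.0128, -0.1385, 0.0908], [0.0271, -0.1321, 0.0947]]
pad 55 [[-0.062, -0.147, 0.0768], [-0.0517, -0.1397, 0.0891], [-0.0375, -0.1328, 0.0961]]
shoe 41 [[-0.0113, -0.0667, 0.0391], [-0.0009, -0.0591, 0.0408], [0.015, 0.1955, 0.0481]]
```

```bash
sed -i 's/^YAW=.*/YAW=-0.246; C=np.array([.5720,-.0294])/' h.py
python3 -m creep '{"translation":[[10,-20,0],[26,-54,0],[43,-90,0],[60,-126,0],[78,-162,0]],"yaw":[0.05,0.1,0.15,0.182,0.182],"gripper":[0,30,60,90,120]}' 20
python3 -m creep '{"translation":[[17,-36,0],[34,-72,0],[52,-108,0],[69,-144,0],[87,-180,0]],"yaw":[0,0,0,0,0],"gripper":[120,120,120,120,120]}'
python3 -m creep '{"translation":[[17,-36,0],[34,-72,0],[52,-108,0],[69,-144,0],[87,-180,0]],"yaw":[0,0,0,0,0],"gripper":[120,120,120,120,120]}'
```

```text
time_s: 0.52
ee_pos: [0.3061, 0.3365, 0.2237]
eef_rot: [-3.14, -0.0, 2.899]
force: [0.8, -0.4, 0.2]
grip_width: 0.0708
time_s: 0.93
ee_pos: [0.3933, 0.1546, 0.2237]
eef_rot: [-3.14, -0.0, 2.899]
force: [2.2, 0.9, -0.2]
grip_width: 0.05
time_s: 1.35
ee_pos: [0.4806, -0.0275, 0.2236]
eef_rot: [-3.14, -0.0, 2.899]
force: [0.8, 1.5, 0.7]
grip_width: 0.0495
```

Remaining to (0.5486, -0.1666): (68, -139). Then a wrist look.

```bash

python3 -m creep '{"translation":[[17,-35,0],[34,-70,0],[51,-105,0],[68,-139,0],[68,-139,-20]],"yaw":[0,0,0,0,0],"gripper":[120,120,120,120,120]}'
python3 -m creep '{"translation":[[0,0,-10],[0,0,-20],[0,0,-20]],"yaw":[0,0,0],"gripper":[120,120,120]}'
python3 - <<'E'
from h import *
from scipy.spatial.transform import Rotation as Ro
o=ctrl.get_obs();c=snap('wrist','w1.png')
M=np.eye(4);M[:3,:3]=Ro.from_euler('xyz',o['eef_rot']).as_matrix();M[:3,3]=o['ee_pos']
T=M@c['tool_from_camera'];c['R']=T[:3,:3].T;c['t']=-T[:3,:3].T@T[:3,3]
O=own(cloud(c)).reshape(-1,3);O=O[np.isfinite(O).all(1)];x,y,z=O.T
print(o['ee_pos'],o['eef_rot'])
def rep(n,m):
    s=O[m]
    if len(s): print(n,len(s),np.percentile(s,[2,50,98],axis=0).round(4).tolist())
rep('car',(z>.045)&(z<.054)&(y<-.09)&(abs(x)<.035))
rep('tab',(z>.086)&(z<.096)&(x>-.015)&(x<.04)&(y<-.1))
rep('pad',(z>.075)&(z<.1)&(x<-.03)&(x>-.1))
rep('shoe',(z>.042)&(z<.05)&(abs(x)<.02)&(y>-.09))
rep('fin',(z>.052)&(z<.08)&(abs(x)<.02)&(y>-.09))
E
```

```text
time_s: 1.77
ee_pos: [0.551, -0.1719, 0.2056]
eef_rot: [-3.139, 0.005, 2.895]
force: [0.3, 0.4, -0.2]
grip_width: 0.05
time_s: 2.02
ee_pos: [0.5501, -0.1711, 0.1835]
eef_rot: [-3.139, 0.001, 2.895]
force: [0.5, -0.6, 0.3]
grip_width: 0.0499
[ 0.55012453 -0.17110885  0.18351454] [-3.13937035e+00  1.33518605e-03  2.89538733e+00]
car 2948 [[-0.0256, -0.1759, 0.0473], [-0.0009, -0.1424, 0.0495], [0.0293, -0.1089, 0.0517]]
tab 471 [[-0.0025, -0.1488, 0.0881], [0.0107, -0.1425, 0.0912], [0.0255, -0.1362, 0.0927]]
pad 484 [[-0.0632, -0.1499, 0.0759], [-0.0528, -0.1426, 0.0913], [-0.0376, -0.1352, 0.0965]]
shoe 89 [[-0.0105, -0.0649, 0.0422], [0.0012, -0.064, 0.046], [0.0146, -0.062, 0.0479]]
```

View pics/w1.png

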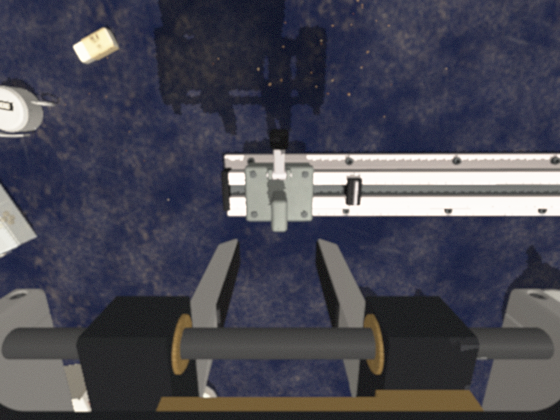

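The wrist view shows the carriage (280,192) with its tab between the fingers' lines and the shoe at (353,190). The rail lies level in the image, so the yaw is right. I'll descend and grip.

```bash

python3 -m creep '{"translation":[[-1,0,-25],[-1.5,0.5,-50],[-1.5,0.5,-75],[-1.5,0.5,-95],[-1.5,0.5,-105]],"yaw":[0,0,0,0,0],"gripper":[120,120,120,120,120]}'
python3 -m creep '{"translation":[[0,0,0],[0,0,0]],"yaw":[0,0],"gripper":[120,120]}'
python3 -m creep '{"translation":[[0,0,0],[0,0,0],[0,0,0],[0,0,0],[0,0,0]],"yaw":[0,0,0,0,0],"gripper":[150,180,200,220,220]}' 20
python3 -m creep '{"translation":[[0,0,0],[0,0,0],[0,0,0]],"yaw":[0,0,0],"gripper":[230,230,230]}' 20
```

```text
time_s: 2.48
ee_pos: [0.5484, -0.1694, 0.0786]
eef_rot: [-3.139, 0.001, 2.897]
force: [0.3, -0.1, 0.8]
grip_width: 0.0496
time_s: 2.65
ee_pos: [0.5487, -0.169, 0.0794]
eef_rot: [-3.139, 0.002, 2.898]
force: [0.6, 0.0, 0.2]
grip_width: 0.0499
time_s: 3.07
ee_pos: [0.5488, -0.1691, 0.0798]
eef_rot: [-3.139, 0.002, 2.898]
force: [0.4, -0.7, -0.3]
grip_width: 0.0201
time_s: 3.32
ee_pos: [0.5489, -0.1691, 0.0799]
eef_rot: [-3.139, 0.002, 2.898]
force: [-1.3, 0.3, 1.3]
grip_width: 0.0137
```

```bash

python3 -m creep '{"translation":[[1.2,4.8,0],[2.4,9.7,0],[3.7,14.5,0],[4.9,19.4,0],[6.1,24.2,0]],"yaw":[0,0,0,0,0],"gripper":[230,230,230,230,230]}'
python3 -m creep '{"translation":[[1.2,4.8,0],[2.4,9.7,0],[3.7,14.5,0],[4.9,19.4,0],[6.1,24.2,0]],"yaw":[0,0,0,0,0],"gripper":[230,230,230,230,230]}'
python3 -m creep '{"translation":[[1.2,4.8,0],[2.4,9.7,0],[3.7,14.5,0],[4.9,19.4,0],[6.1,24.2,0]],"yaw":[0,0,0,0,0],"gripper":[230,230,230,230,230]}'
python3 -c "
from h import *
c=snap('side','s1.png');o=ctrl.get_obs();print(own(o['ee_pos']),o['force'][:2]@EX,o['force'][:2]@EY)"
```

```text
time_s: 3.73
ee_pos: [0.555, -0.1443, 0.0799]
eef_rot: [-3.139, 0.002, 2.898]
force: [-2.0, -1.9, 0.3]
grip_width: 0.0134
time_s: 4.15
ee_pos: [0.5611, -0.1198, 0.0799]
eef_rot: [-3.139, 0.002, 2.898]
force: [-1.8, -5.0, 1.3]
grip_width: 0.0139
time_s: 4.57
ee_pos: [0.5672, -0.0954, 0.0799]
eef_rot: [-3.138, 0.002, 2.898]
force: [-3.2, -3.9, 0.4]
grip_width: 0.0141
[ 0.01140663 -0.06436644  0.07991707] -1.2189638437302945 -2.161725004224341
```

View pics/s1.png

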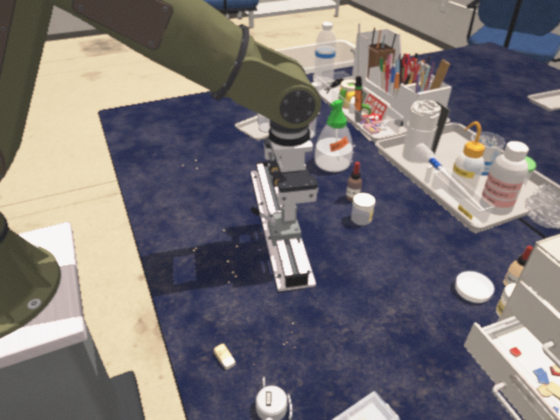

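```bash

python3 -m creep '{"translation":[[0.7,2.9,0],[1.5,5.8,0],[2.2,8.7,0],[2.9,11.6,0],[3.6,14.5,0]],"yaw":[0,0,0,0,0],"gripper":[230,230,230,230,230]}'
python3 -m creep '{"translation":[[0.2,1,0],[0.5,1.9,0],[0.7,2.9,0],[1,3.9,0],[1.2,4.8,0]],"yaw":[0,0,0,0,0],"gripper":[230,230,230,230,230]}'

```

```text
time_s: 5.03
ee_pos: [0.571, -0.08, 0.0799]
eef_rot: [-3.139, 0.002, 2.898]
force: [-3.4, -4.4, 0.3]
grip_width: 0.014
time_s: 5.45
ee_pos: [0.5722, -0.0751, 0.0799]
eef_rot: [-3.139, 0.002, 2.898]
force: [-1.2, -4.9, 1.5]
grip_width: 0.0137
```

```bash

python3 -m creep '{"translation":[[0.2,1,0],[0.5,1.9,0],[0.7,2.9,0],[1,3.9,0],[1.2,4.8,0]],"yaw":[0,0,0,0,0],"gripper":[230,230,230,230,230]}'

```

```text
time_s: 5.87
ee_pos: [0.5734, -0.0702, 0.0799]
eef_rot: [-3.139, 0.002, 2.898]
force: [-1.4, -4.0, 1.1]
grip_width: 0.0142
```

```bash

python3 -m creep '{"translation":[[0.2,1,0],[0.5,1.9,0],[0.7,2.9,0],[1,3.9,0],[1.2,4.8,0]],"yaw":[0,0,0,0,0],"gripper":[230,230,230,230,230]}'

```

```text
time_s: 6.28
ee_pos: [0.5747, -0.0653, 0.0799]
eef_rot: [-3.139, 0.002, 2.898]
force: [-2.2, -3.6, 1.8]
grip_width: 0.0141
```

I'll chain the typed moves with a force guard between them.

```bash
cat > g.py <<'E'
import sys
from h import *
o=ctrl.get_obs();f=o['force'][:2]@EY
print('y %.4f  F %.1f'%(own(o['ee_pos'])[1],f)); sys.exit(f<-6.3)
E
exec 2>&1
python3 -m creep '{"translation":[[0.2,1,0],[0.5,1.9,0],[0.7,2.9,0],[1,3.9,0]],"yaw":[0,0,0,0],"gripper":[230,230,230,230]}' >/dev/null && python3 g.py &&
python3 -m creep '{"translation":[[0.2,1,0],[0.5,1.9,0],[0.7,2.9,0],[1,3.9,0]],"yaw":[0,0,0,0],"gripper":[230,230,230,230]}' >/dev/null && python3 g.py &&
python3 -m creep '{"translation":[[0.2,1,0],[0.5,1.9,0],[0.7,2.9,0],[1,3.9,0]],"yaw":[0,0,0,0],"gripper":[230,230,230,230]}' >/dev/null && python3 g.py &&
python3 -m creep '{"translation":[[0.2,1,0],[0.5,1.9,0],[0.7,2.9,0],[1,3.9,0]],"yaw":[0,0,0,0],"gripper":[230,230,230,230]}' >/dev/null && python3 g.py &&
python3 -m creep '{"translation":[[0.2,1,0],[0.5,1.9,0],[0.7,2.9,0],[1,3.9,0]],"yaw":[0,0,0,0],"gripper":[230,230,230,230]}' >/dev/null && python3 g.py &&
python3 -m creep '{"translation":[[0.2,1,0],[0.5,1.9,0],[0.7,2.9,0],[1,3.9,0]],"yaw":[0,0,0,0],"gripper":[230,230,230,230]}' >/dev/null && python3 g.py
```

```text
y -0.0301  F -4.1
False
```

```bash
sed -i 's/sys.exit(f<-6.3)/sys.exit(int(f<-6.3))/' g.py
python3 -m creep '{"translation":[[0.2,1,0],[0.5,1.9,0],[0.7,2.9,0],[1,3.9,0]],"yaw":[0,0,0,0],"gripper":[230,230,230,230]}' >/dev/null && python3 g.py &&
python3 -m creep '{"translation":[[0.2,1,0],[0.5,1.9,0],[0.7,2.9,0],[1,3.9,0]],"yaw":[0,0,0,0],"gripper":[230,230,230,230]}' >/dev/null && python3 g.py &&
python3 -m creep '{"translation":[[0.2,1,0],[0.5,1.9,0],[0.7,2.9,0],[1,3.9,0]],"yaw":[0,0,0,0],"gripper":[230,230,230,230]}' >/dev/null && python3 g.py &&
python3 -m creep '{"translation":[[0.2,1,0],[0.5,1.9,0],[0.7,2.9,0],[1,3.9,0]],"yaw":[0,0,0,0],"gripper":[230,230,230,230]}' >/dev/null && python3 g.py &&
python3 -m creep '{"translation":[[0.2,1,0],[0.5,1.9,0],[0.7,2.9,0],[1,3.9,0]],"yaw":[0,0,0,0],"gripper":[230,230,230,230]}' >/dev/null && python3 g.py &&
python3 -m creep '{"translation":[[0.2,1,0],[0.5,1.9,0],[0.7,2.9,0],[1,3.9,0]],"yaw":[0,0,0,0],"gripper":[230,230,230,230]}' >/dev/null && python3 g.py
```

```text
y -0.0259  F -4.8
y -0.0218  F -4.9
y -0.0177  F -4.7
y -0.0135  F -3.8
y -0.0094  F -4.1
y -0.0053  F -4.7
```

```bash
python3 -m creep '{"translation":[[0.2,1,0],[0.5,1.9,0],[0.7,2.9,0],[1,3.9,0]],"yaw":[0,0,0,0],"gripper":[230,230,230,230]}' >/dev/null && python3 g.py &&
python3 -m creep '{"translation":[[0.2,1,0],[0.5,1.9,0],[0.7,2.9,0],[1,3.9,0]],"yaw":[0,0,0,0],"gripper":[230,230,230,230]}' >/dev/null && python3 g.py &&
python3 -m creep '{"translation":[[0.2,1,0],[0.5,1.9,0],[0.7,2.9,0],[1,3.9,0]],"yaw":[0,0,0,0],"gripper":[230,230,230,230]}' >/dev/null && python3 g.py &&
python3 -m creep '{"translation":[[0.2,1,0],[0.5,1.9,0],[0.7,2.9,0],[1,3.9,0]],"yaw":[0,0,0,0],"gripper":[230,230,230,230]}' >/dev/null && python3 g.py &&
python3 -m creep '{"translation":[[0.2,1,0],[0.5,1.9,0],[0.7,2.9,0],[1,3.9,0]],"yaw":[0,0,0,0],"gripper":[230,230,230,230]}' >/dev/null && python3 g.py &&
python3 -m creep '{"translation":[[0.2,1,0],[0.5,1.9,0],[0.7,2.9,0],[1,3.9,0]],"yaw":[0,0,0,0],"gripper":[230,230,230,230]}' >/dev/null && python3 g.py
```

```text
y -0.0012  F -5.4
y 0.0029  F -4.2
y 0.0066  F -9.8
```

```bash
python3 -m creep '{"translation":[[0.05,0.2,0],[0.1,0.4,0]],"yaw":[0,0],"gripper":[230,230]}' >/dev/null; python3 g.py
```

```text
y 0.0067  F -8.9
```

Bound at two readings (9.8 and 8.9 N, against about 4.5 N free). Next I'll back off 15 mm.

```bash
python3 -m creep '{"translation":[[-0.7,-3,0],[-1.5,-6,0],[-2.2,-9,0],[-2.9,-12,0],[-3.65,-14.6,0]],"yaw":[0,0,0,0,0],"gripper":[230,230,230,230,230]}' ; python3 g.py
python3 -m creep '{"translation":[[0,0,0],[0,0,0]],"yaw":[0,0],"gripper":[230,230]}' >/dev/null; python3 g.py
```

```text
time_s: 10.2
ee_pos: [0.5809, -0.0403, 0.0799]
eef_rot: [-3.138, 0.001, 2.898]
force: [-0.7, 2.0, 0.1]
grip_width: 0.014
y -0.0084  F 1.8
y -0.0088  F -1.3
```

```bash
python3 -m creep '{"translation":[[0,0,0],[0,0,0],[0,0,0],[0,0,0]],"yaw":[0,0,0,0],"gripper":[200,160,160,160]}'
python3 -m creep '{"translation":[[0,0,10],[0,0,25],[0,0,45],[0,0,60],[0,0,60]],"yaw":[0,0,0,0,0],"gripper":[160,160,160,160,160]}'
python3 -m creep '{"translation":[[-22,6,0],[-45,11,0],[-67.9,17,0],[-67.9,17,0],[-67.9,17,0]],"yaw":[0,0,0,0,0],"gripper":[160,255,255,255,255]}'
python3 - <<'E'
from h import *
c=snap('top','t2.png')
O=own(cloud(c));o=ctrl.get_obs();print('tcp own',own(o['ee_pos']),o['grip_width'])
b=cv2.resize(cv2.cvtColor(c['pixels'][150:260,170:350],4),None,fx=4,fy=4,interpolation=cv2.INTER_CUBIC);cv2.imwrite('pics/t2c.png',b)
E
```

```text
time_s: 10.7
ee_pos: [0.5808, -0.0407, 0.0799]
eef_rot: [-3.137, 0.001, 2.898]
force: [0.2, 0.1, 0.5]
grip_width: 0.0343
time_s: 11.12
ee_pos: [0.5822, -0.0408, 0.1438]
eef_rot: [-3.138, 0.006, 2.898]
force: [0.2, -0.1, -0.4]
grip_width: 0.035
time_s: 11.53
ee_pos: [0.514, -0.0237, 0.144]
eef_rot: [-3.138, 0.006, 2.898]
force: [0.1, 0.3, 0.3]
grip_width: 0.0114
tcp own [-0.05692094 -0.00858881  0.14398896] 0.0077280411104871
```

View pics/t2c.png

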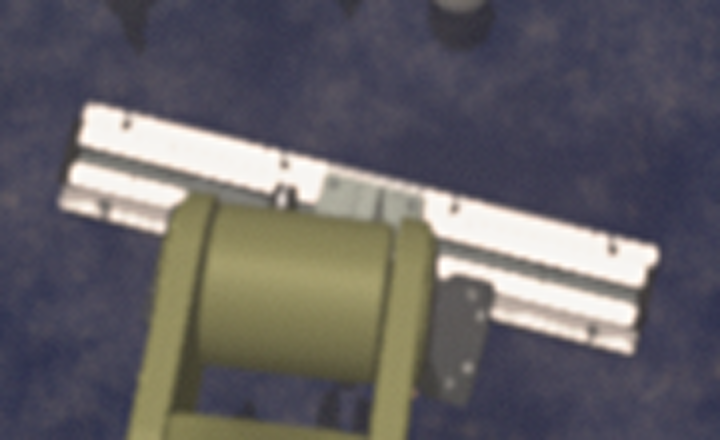

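The crop shows the shoe (285,196) left ahead of the carriage edge (320,190), a gap of about 15 mm. Now I'll press the lever.

```bash
python3 -m creep '{"translation":[[-2,0.5,-8],[-2,0.5,-16],[-2,0.5,-24],[-2,0.5,-30],[-2,0.5,-34]],"yaw":[0,0,0,0,0],"gripper":[255,255,255,255,255]}'
python3 -m creep '{"translation":[[0,0,-3],[0,0,-6],[0,0,-9],[0,0,-12],[0,0,-15]],"yaw":[0,0,0,0,0],"gripper":[255,255,255,255,255]}'
python3 -m creep '{"translation":[[0,0,-3],[0,0,-5],[0,0,-7],[0,0,-9],[0,0,-11]],"yaw":[0,0,0,0,0],"gripper":[255,255,255,255,255]}'
```

```text
time_s: 12.0
ee_pos: [0.5122, -0.0233, 0.1086]
eef_rot: [-3.138, 0.005, 2.898]
force: [-2.6, 0.9, 3.4]
grip_width: 0.0005
time_s: 12.42
ee_pos: [0.5124, -0.0233, 0.0935]
eef_rot: [-3.138, 0.005, 2.898]
force: [-1.6, 0.3, 1.8]
grip_width: 0.0005
time_s: 12.83
ee_pos: [0.5124, -0.0233, 0.0823]
eef_rot: [-3.138, 0.005, 2.898]
force: [-1.0, 0.3, 1.2]
grip_width: 0.0002
```

```bash
python3 -m creep '{"translation":[[0,0,-1],[0,0,-2]],"yaw":[0,0],"gripper":[255,255]}'
python3 -m creep '{"translation":[[0,0,-0.6],[0,0,-1.2]],"yaw":[0,0],"gripper":[255,255]}'
```

```text
time_s: 13.0
ee_pos: [0.5123, -0.0233, 0.0802]
eef_rot: [-3.138, 0.005, 2.898]
force: [-1.6, 0.3, 0.9]
grip_width: 0.0005
time_s: 13.17
ee_pos: [0.5123, -0.0233, 0.079]
eef_rot: [-3.138, 0.005, 2.898]
force: [-2.3, -1.0, 6.3]
grip_width: 0.0005
```

```bash
python3 -m creep '{"translation":[[0,0,-0.3],[0,0,-0.6]],"yaw":[0,0],"gripper":[255,255]}'
```

```text
time_s: 13.33
ee_pos: [0.5124, -0.0233, 0.0788]
eef_rot: [-3.138, 0.005, 2.898]
force: [-3.7, 0.3, 9.7]
grip_width: 0.0004
```

Firm stop at lever-flat height. I'll lift off, retreat sideways so the cameras can see, and check.

```bash
python3 -m creep '{"translation":[[0,0,5],[0,0,20],[0,0,50],[0,0,85],[0,0,120]],"yaw":[0,0,0,0,0],"gripper":[255,255,255,255,255]}'
python3 -m creep '{"translation":[[-10,-35,10],[-20,-70,20],[-30,-105,30],[-40,-140,30],[-50,-175,30]],"yaw":[0,0,0,0,0],"gripper":[255,255,255,255,255]}'
python3 -m creep '{"translation":[[-10,-35,0],[-20,-70,0],[-20,-100,0],[-20,-100,0],[-20,-100,0]],"yaw":[0,0,0,0,0],"gripper":[255,255,255,255,255]}'
python3 - <<'E'
from h import *
c=snap('top','t3.png');s=snap('side','s3.png')
I=own(cloud(c));O=I[150:265,170:350].reshape(-1,3);O=O[np.isfinite(O).all(1)];x,y,z=O.T
def rep(n,m):
    q=O[m]
    if len(q): print(n,len(q),np.percentile(q,[2,50,98],axis=0).round(4).tolist())
rep('car',(z>.045)&(z<.054)&(y<.03)&(y>-.07)&(x>-.02)&(x<.035))
rep('lever',(z>.04)&(z<.12)&(x<-.035)&(x>-.1))
rep('shoe',(z>.039)&(z<.055)&(abs(x)<.015)&(y>.033)&(y<.1))
W=cloud(c)
for n,(v0,v1,u0,u1) in dict(jar=(128,156,272,298),bot=(120,145,246,268),er=(282,297,352,375)).items():
    q=W[v0:v1,u0:u1].reshape(-1,3);q=q[q[:,2]>.006];print(n,q.min(0).round(3),q.max(0).round(3))
a=cv2.resize(c['pixels'][150:260,170:350],None,fx=4,fy=4)[:,:,::-1];b=cv2.resize(s['pixels'][140:300,230:400],None,fx=4.2,fy=4.2)[:,:,::-1]
cv2.imwrite('pics/t3c.png',cv2.resize(np.hstack([cv2.resize(a,(720,440)),cv2.resize(b,(468,440))]),(800,296)))
E
```

```text
time_s: 13.75
ee_pos: [0.512, -0.0233, 0.2003]
eef_rot: [-3.138, 0.004, 2.898]
force: [-0.4, -0.2, 0.6]
grip_width: 0.0007
time_s: 14.17
ee_pos: [0.4615, -0.1999, 0.2314]
eef_rot: [-3.137, 0.006, 2.898]
force: [0.6, -0.4, 0.4]
grip_width: 0.0006
time_s: 14.58
ee_pos: [0.4411, -0.301, 0.2312]
eef_rot: [-3.137, 0.006, 2.896]
force: [0.2, 1.2, 0.1]
grip_width: 0.0002
car 398 [[-0.0189, -0.0399, 0.0458], [0.0029, -0.0101, 0.0496], [0.0281, 0.0271, 0.0533]]
lever 81 [[-0.077, -0.0141, 0.0556], [-0.0612, -0.0068, 0.0596], [-0.037, 0.0003, 0.0642]]
shoe 39 [[-0.013, 0.0434, 0.0394], [-0.0005, 0.0495, 0.0416], [0.0132, 0.0559, 0.0493]]
jar [ 0.721 -0.119  0.009] [ 0.766 -0.077  0.063]
bot [ 0.753 -0.037  0.006] [0.795 0.006 0.099]
er [ 0.397 -0.217  0.465] [ 0.424 -0.194  0.542]
```

View pics/t3c.png

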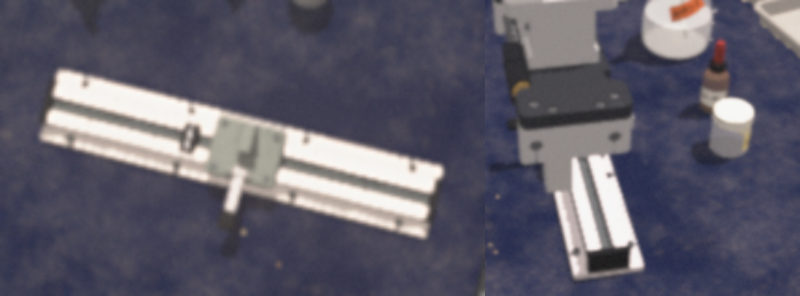

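Left: the lever lies flat (232,205), with the shoe (190,137) standing clear of the carriage nose (213,140). The depth data agree: lever 59.6 mm high along its length, gap about 15 mm. Jar and bottle are where they were. Handing in.

```bash
python3 -m creep '{"translation":[[0,0,0],[0,0,0],[0,0,0]],"yaw":[0,0,0],"gripper":[200,200,200]}' | tail -2; python3 -c "
from station import ctrl; print(ctrl.hand_in())"
```

```text
force: [0.6, -0.3, 0.0]
grip_width: 0.0171
the job is handed in; nothing more can be done
None
```

I pushed the shoe until it bound, backed the carriage off about 15 mm, folded the lock lever flat and handed in at about 15 s, with the arm clear of everything.

- **Binding:** the force along the rail rose from about 4.5 N to 9.8 N, then 8.9 N on a second reading. That puts about 5 N on the tight spot, well under the 18 N limit.
- **Back-off:** the tool moved back 15.5 mm, and the depth image shows the shoe left behind with a gap of about 15–16 mm.
- **Lever:** I pressed it to a firm stop at about 10 N. Its top then measured 59.6 mm above the table, which matches flat.
- **Jar and dropper bottle:** the jar had not moved. The bottle's far edges read about 11–13 mm further out than at first, while its near edges were unchanged. I took that as stray depth at its edge, since the arm never came near it.
- **Eraser:** the arm hid it in the last top image, so I could not check it. The arm never came near it.

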